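# Find where the brake disc binds and mark it

### The job

The brake disc on the stand rubs on something inside its caliper at one unseen place: turn it slowly by a wheel stud and, at the first clear rise in drag, stop and let go, so that it stays lightly rubbing; do not force it on into or past the tight spot. Then stand the small marker magnet upright on the disc's flat ring, on the bare strip between the raised hub and the middle of the caliper, without turning the disc off the rub. Leave the other things on the bench alone.

Things in the scene. Friction and masses are not known exactly. Their poses are not given: they have to be found in the camera images.
- stand: Fixed bench stand carrying the steel brake disc; origin on the disc's vertical axis at bench level, z up; x points to the caliper. Disc: flat ring of 260 mm diameter, top 64 mm above the bench; raised hub of 130 mm diameter, top 90 mm above the bench; centre cap 40 mm wide, 8 mm higher than the hub; five wheel studs on the hub.
- disc (a joint): Turn of the disc, rad, anticlockwise from above; 0 when point stud_top lies towards the caliper. Turns either way (ends at +-7). Even light drag, about 1 N at a stud, except where an unseen high spot of the rim, in a different place every time and at least 0.5 rad of turn away at the start, meets a sprung pad inside the caliper.
- stud_top (a point): Centre of the top end of one of five alike upright round studs, 14 mm thick, 36 mm out of the hub, tops 126 mm above the bench, 54 mm from the axis, 72 degrees apart (63 mm between centres). From first rub its drag climbs about 2 N per mm of its travel. Let go where it has risen by 5 to 10 N: the disc stays there by friction; a rise over 18 N is too hard. A hard grip adds a few N, as the stud turns in the fingers.
- caliper: Dark fixed caliper over the disc's edge, top 110 mm above the bench, 90 mm wide along the rim. Origin on the disc's axis at bench level; x points from that axis to the caliper's middle. Its arm over the ring spans x = 116 to 177 mm; the ring is bare from x = 66 to 116 mm. The marker belongs at x = 90 mm, y = 0.
- marker: Small steel marker magnet (its pull is too weak to feel), loose on the bench: round foot of 26 mm diameter and 10 mm high, above it a round grip stem of 16 mm diameter up to 50 mm; 60 g. Origin at the centre of its underside, z up.
- socket: Bystander: dark tube-shaped impact socket, 32 mm diameter, 45 mm tall, standing. Origin: centre of its underside.
- tape_roll: Bystander: roll of tape lying flat, 56 mm diameter, 19 mm high. Origin: centre of its underside.
- old_pad: Bystander: worn brake pad, 50 x 110 x 15 mm, lying flat. Origin: centre of its underside.
- wrench: Bystander: 200 mm wrench lying along its own x axis. Origin: middle of its underside.
- screwdriver: Bystander: 200 mm screwdriver lying along its own x axis. Origin: middle of its underside.
- spray_can: Bystander: spray can, 66 mm diameter, 200 mm tall, standing. Origin: centre of its underside.
- grease_jar: Bystander: jar, 70 mm diameter, 75 mm tall, standing. Origin: centre of its underside.
Not all that is in view belongs to the job. What is shaped like the caliper but purple is not meant.

How it is judged:
On the way, in this order (a step that is already met when the one before it is completed fails the run):
1. the disc stands still, let go, lightly rubbing inside the caliper (contact force between stand and caliper above 2 N and contact force between the fingers and stand below 0.2 N and velocity of joint disc between -0.05 and 0.05 rad/s), for 0.3 s.
2. the marker stands on the ring before the middle of the caliper (x of marker in the frame of caliper between 0.076 and 0.104 m and y of marker in the frame of caliper between -0.015 and 0.015 m and z of marker in the frame of caliper between 0.06 and 0.07 m and angle between marker's own z axis and vertical below 0.15 rad and contact force between marker and stand above 0.1 N and contact force between the fingers and marker below 0.1 N and linear speed of marker below 0.02 m/s), for 0.2 s.
At the end, for the whole second after the job is handed in: The disc is at rest and still rubs in the caliper (contact force above 2 N); the marker stands upright (within 0.15 rad), released and at rest on the disc's ring, its centre 76 to 104 mm out from the axis and within 15 mm of the caliper's centre line (all of step 1 and all of step 2); the robot touches nothing.
It fails at once if the disc is forced into or over the tight spot (disc on caliper above 15 N) (contact force between stand and caliper above 15 N).
It fails at once if a bystander is moved more than 30 mm (distance of any of socket, tape_roll, old_pad, wrench, screwdriver, spray_can, grease_jar from where it was at the start of the episode above 0.03 m).
It also fails if it takes over 72 s, if anything falls off the work surface, if the arm or the gripper's body presses on something with over 40 N, if the wrist force passes 120 N, or if a joint passes its speed limit or range.

### The arm

A 6-joint arm with a two-finger parallel gripper is mounted at the origin on the work surface. World frame = base frame: x ahead of the robot, y to its left, z up, the work surface at z = 0. Lengths are in m, angles in rad, forces in N, time in s.
With the tool pointing down it reaches from about 0.35 to 1 m from the base axis. Payload 7.1 kg.
Tool frame: the origin (TCP) lies between the finger pads; the fingertips stand 22 mm ahead of it and the grasp point (between the pads) lies 3 mm ahead of it; z points along the fingers, y is the line along which they close (so a half turn about z gives the same grasp; the last joint's range is limited). The gripper opens to 85 mm and grips with 20 to 120 N. Pads are 22 mm wide; open, the fingers measure 114 mm over their backs; the gripper's body (76 mm by 85 mm) begins 54 mm behind the grasp point. The pads swing forward as they close: fully open they stand 13 mm farther back than shut.
Start: joints at [1.116, 0.423, 1.63, -0, 1.089, -0.019], TCP at [0.264, 0.567, 0.23] pointing down, gripper open.
Joint ranges: [-3, 3], [-0.9, 2.11], [0.09, 2.58], [-1.31, 4.45], [0.11, 2.69], [-2.54, 2.54]. Speed limits (rad/s): [2.39, 2.39, 3.01, 3.14, 3.14, 3.14].

### API

Orientations are given as a rotation vector (axis times angle).
In Python, from rig import manip gives the robot as it stands. The module is installed in compiled form; this text tells all that it offers. Calls block until the motion is done:
- manip.move_to(position, orientation): joint-space move of the TCP to a pose.
- manip.servo_line(position, orientation=None, rate=0.15): straight line of the TCP; orientation=None keeps the orientation; rate is the mean speed in m/s.
- manip.set_joints(angles): joint-space move.
- manip.command_gripper(opening, f_grip=None): finger opening in m; f_grip is the grip in N (None keeps the last); returns when the fingers have stopped.
- manip.hold(seconds).
- manip.solve_ik(position, orientation): joint angles nearest the present ones, or None.
- manip.camera(name): name is "scene" or "top"; returns a dict with "image" (420x560x3 uint8, red, green, blue), "fx", "fy", "cx", "cy" (pixels), "cam_to_world" (4x4, takes a point from camera to world coordinates). Camera axes: x right, y down, z forward; pixel columns grow to the right and rows downward; lengths in m; the calibration is good to about 2 mm. A picture is of the moment at which its call begins. There is no depth.
A pose or a line that the arm cannot do raises manip.IKError and nothing moves.
- manip.sign_off(): hands the job in; it is judged then, once.
Readings, each from a call of its own:
- manip.get_time(): time.
- manip.get_joint_positions(): joint angles.
- manip.get_joint_vel(): joint speeds.
- manip.get_tau(): joint torques, N m.
- manip.get_position(): TCP position.
- manip.get_ee_rot(): TCP orientation.
- manip.get_contact_force(): force on the tool from outside, world axes, zero at the start.
- manip.get_torque(): the same for the moment, N m.
- manip.get_width(): finger opening in m.
- manip.get_grip_force(): force on a finger pad.
Only numpy, scipy, OpenCV 4.12 (cv2) and the standard library are available. Lean on these libraries where they do the work, as an engineer would, in place of code of your own. Each camera call takes 0.05 s, during which the arm holds its last target. There are 200 camera calls.

## Working session

There is one attempt and no reset: what is moved stays moved. The work goes in short steps, each a Python script; the robot and the scene stay as the last script left them, time stands still between calls to the robot, and variables do not carry over. Pictures are saved under pics/ and viewed, at most 10 in all, crops included, and the job is handed in when it is done.

```bash
mkdir -p pics
cat > h.py <<'E'
import numpy as np, cv2
from rig import manip as m
def shot(n,f):
    c=m.camera(n); cv2.imwrite('pics/'+f,c['image'][:,:,::-1]); np.savez('pics/'+f+'.npz',**c); return c
def px2w(c,u,v,z):
    T=np.array(c['cam_to_world']); d=T[:3,:3]@np.array([(u-c['cx'])/c['fx'],(v-c['cy'])/c['fy'],1]); return T[:3,3]+d*(z-T[2,3])/d[2]
def w2px(c,p):
    q=np.linalg.inv(np.array(c['cam_to_world']))@np.r_[p,1]; return c['fx']*q[0]/q[2]+c['cx'],c['fy']*q[1]/q[2]+c['cy']
E
python3 - <<'E'
from h import *
for n in('top','scene'):
    c=shot(n,n+'0.png'); print(n,c['fx'],np.round(c['cam_to_world'],3).tolist())
print(m.get_ee_rot(),m.get_time(),m.get_contact_force(),m.get_width())
E
```

```text
top 379.951012166736 [[-0.009, -0.998, 0.068, 0.421], [-1.0, 0.01, 0.018, 0.014], [-0.018, -0.068, -0.998, 1.126], [0.0, 0.0, 0.0, 1.0]]
scene 520.6121957694486 [[-0.749, 0.565, -0.346, 0.97], [0.662, 0.636, -0.397, 0.575], [-0.004, -0.526, -0.85, 1.285], [0.0, 0.0, 0.0, 1.0]]
[-6.79090549e-01 -3.06696754e+00  2.27917795e-03] 0.1 [-0.4019695   0.22188301 -0.08686677] 0.08560476231578733
```

View pics/top0.png

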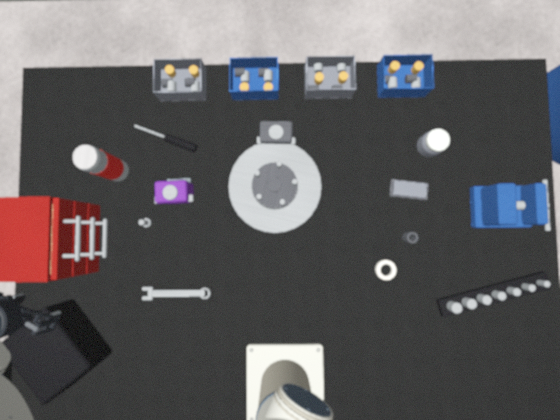

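View pics/scene0.png

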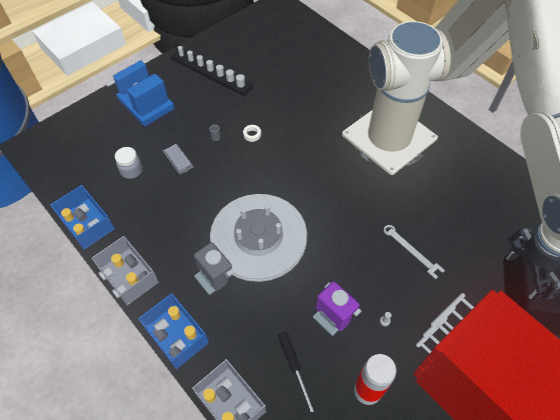

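The top picture shows the disc at about (275,187), the dark caliper at (276,132) and the purple decoy at (172,191). The marker candidates are the small bright stemmed thing at (145,222), the socket at (411,237) and the tape at (386,270). The marker should be the one at (145,222), which is (386,320) in the scene view. I'll check it in a close crop.

Run:
```python
import cv2,numpy as np
a=cv2.imread('pics/top0.png'); b=cv2.imread('pics/scene0.png')
A=cv2.resize(a[110:240,220:330],None,fx=4.5,fy=4.5,interpolation=3)  # 495x585
B=cv2.resize(a[205:240,128:163],None,fx=8,fy=8,interpolation=3) #280
C=cv2.resize(b[300:335,368:403],None,fx=8,fy=8,interpolation=3)
o=np.zeros((585,780,3),np.uint8); o[:,:495]=A; o[:280,500:]=B; o[290:570,500:]=C
cv2.imwrite('pics/crop1.png',o)
cv2.imwrite('pics/crop2.png',cv2.resize(b[185:300,180:320],None,fx=5,fy=5,interpolation=3))
```

```text
(no output)
```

View pics/crop1.png

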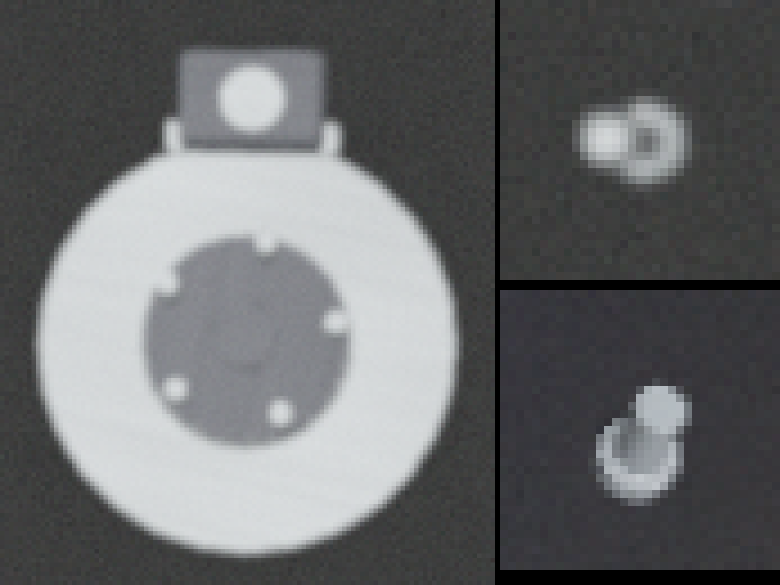

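View pics/crop2.png

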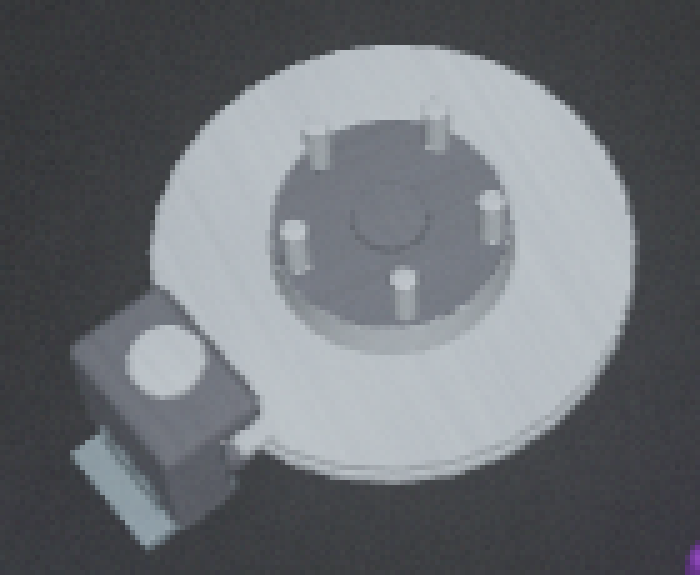

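The crop shows the marker as a ring-shaped foot with a stem, with the stem top at about (140.6,222) in the top view. The five stud tops and the disc outline (centre about (275,186)) are clear, and the real caliper is the grey one at (276,131).

Run:
```python
from h import *
t=dict(np.load('pics/top0.png.npz')); s=dict(np.load('pics/scene0.png.npz'))
A=lambda x,y:((x+.5)/4.5-.5+220,(y+.5)/4.5-.5+110)
S=lambda x,y:((x+.5)/5-.5+180,(y+.5)/5-.5+185)
def fitc(pts):
    pts=np.array(pts)[:,:2]; q=np.linalg.lstsq(np.c_[2*pts,np.ones(len(pts))],(pts**2).sum(1),rcond=None)[0]; return q[:2],np.sqrt(q[2]+q[:2]@q[:2])
print('disc',fitc([px2w(t,*A(*p),.064) for p in [(36,342),(459,342),(247,553),(97,491),(399,490),(80,215),(415,215)]]))
print('hub',fitc([px2w(t,*A(*p),.09) for p in [(144,342),(350,342),(247,447),(247,236)]]))
print('discS',fitc([px2w(s,*S(*p),.064) for p in [(151,240),(636,245),(400,44),(390,478),(580,135),(215,120)]]))
st=[px2w(t,*A(*p),.126)[:2] for p in [(265,243),(170,283),(335,321),(281,412),(176,388)]]
print('studs',fitc(st),np.round(st,4).tolist())
ss=[px2w(s,*S(*p),.126)[:2] for p in [(316,131),(434,108),(490,200),(403,277),(293,231)]]
print('studsS',fitc(ss),np.round(ss,4).tolist())
print('cal',[px2w(t,*A(*p),.11)[:2].round(4) for p in [(180,50),(326,50),(324,137),(179,137),(252,98)]],px2w(s,*S(165,361),.11))
print('calS',[px2w(s,*S(*p),.11)[:2].round(4) for p in [(71,352),(158,288),(260,410),(188,440)]])
B=lambda x,y:((x-499.5)/8-.5+128,(y+.5)/8-.5+205)
C=lambda x,y:((x-499.5)/8-.5+368,(y-289.5)/8-.5+300)
print('mk',px2w(t,*B(645,140),.01),px2w(t,*B(604,139),.05),px2w(s,*C(662,408),.05),px2w(s,*C(638,458),.01))
```

```text
disc (array([0.56199267, 0.02484641]), np.float64(0.13229722227629168))
hub (array([0.55878002, 0.02466008]), np.float64(0.06384538807904065))
discS (array([0.56297196, 0.02575684]), np.float64(0.13064223780336884))
studs (array([0.5604821 , 0.02510732]), np.float64(0.05298798630465131)) [[0.6122, 0.0131], [0.589, 0.0694], [0.5653, -0.0277], [0.5118, 0.0047], [0.5266, 0.0663]]
studsS (array([0.56008345, 0.02398097]), np.float64(0.05335232929192282)) [[0.5658, -0.0278], [0.5103, 0.0025], [0.5254, 0.0642], [0.5882, 0.0687], [0.6129, 0.011]]
cal [array([0.7341, 0.0634]), array([ 0.7328, -0.025 ]), array([ 0.6794, -0.0232]), array([0.6806, 0.0643]), array([0.7039, 0.02  ])] [0.70386916 0.01876882 0.11      ]
calS [array([ 0.7363, -0.0168]), array([ 0.681 , -0.0167]), array([0.6851, 0.0718]), array([0.7221, 0.0609])]
mk [0.46449392 0.40733096 0.01      ] [0.46342915 0.40796206 0.05      ] [0.46233614 0.40567892 0.05      ] [0.4640428 0.4063905 0.01     ]
```

```bash
cat >> h.py <<'E'
from scipy.spatial.transform import Rotation as Ro
C=np.array([.5605,.0248]); CA=-.025; MK=np.array([.4635,.4070])
def down(phi): # tool z down, y along angle phi
    y=np.array([np.cos(phi),np.sin(phi),0]); z=np.array([0,0,-1.]); return Ro.from_matrix(np.c_[np.cross(y,z),y,z]).as_rotvec()
E
python3 - <<'E'
from h import *
t=dict(np.load('pics/top0.png.npz'))
print('purple',[px2w(t,u,v,.11)[:2].round(3) for u,v in [(154,203),(154,181),(188,180),(190,203)]],px2w(t,188,202,.05).round(3))
print([round(float(np.arctan2(y-C[1],x-C[0])),3) for x,y in [[.6126,.012],[.5886,.069],[.5656,-.0278],[.511,.0036],[.526,.0652]]])
for phi in np.arange(-3,3.2,.5):
    q=m.solve_ik([C[0],C[1],.118],down(phi)); print(round(phi,2),None if q is None else np.round(q,2))
q=m.solve_ik([*MK,.043],down(.67)); print(q)
E
```

```text
purple [array([0.512, 0.35 ]), array([0.572, 0.351]), array([0.573, 0.258]), array([0.511, 0.253])] [0.519 0.272 0.05 ]
[-0.241, 1.005, -1.474, -2.737, 2.278]
-3.0 None
-2.5 [ 0.02  0.49  1.85 -0.    0.81  2.52]
-2.0 [ 0.02  0.49  1.85 -0.    0.81  2.02]
-1.5 [ 0.02  0.49  1.85 -0.    0.81  1.52]
-1.0 [ 0.02  0.49  1.85 -0.    0.81  1.02]
-0.5 [0.02 0.49 1.85 0.   0.81 0.52]
0.0 [ 0.02  0.49  1.85 -0.    0.81  0.02]
0.5 [ 0.02  0.49  1.85  0.    0.81 -0.48]
1.0 [ 0.02  0.49  1.85 -0.    0.81 -0.98]
1.5 [ 0.02  0.49  1.85 -0.    0.81 -1.48]
2.0 [ 0.02  0.49  1.85 -0.    0.81 -1.98]
2.5 [ 0.02  0.49  1.85 -0.    0.81 -2.48]
3.0 None
[ 7.01290515e-01  6.64619112e-01  1.73773191e+00 -4.44089210e-16
  7.39241629e-01  3.12905150e-02]
```

```bash
cat >> h.py <<'E'
TH0=2.278; R=.054; Z=.118
def pose(d):
    th=TH0+d; phi=-2.36+max(0,d-.1)*4.75/5.3
    return [C[0]+R*np.cos(th),C[1]+R*np.sin(th),Z],down(phi),np.array([-np.sin(th),np.cos(th)])
E
python3 - <<'E'
from h import *
p,o,t=pose(0)
m.move_to([p[0],p[1],.25],o)
m.command_gripper(.034,20)
m.servo_line([p[0],p[1],.165],o,.2); f=m.get_contact_force(); print(m.get_time(),f)
m.servo_line(p,o,.08); print(m.get_contact_force())
m.command_gripper(.018,20); print(m.get_time(),m.get_width(),m.get_contact_force(),m.get_grip_force())
for k in range(1,9):
    p,o,t=pose(k*.001/R); m.servo_line(p,o,.02); F=m.get_contact_force()
    print(k,round(m.get_time(),2),round(-F[:2]@t,2),np.round(F,2),round(m.get_grip_force(),2))
np.save('d.npy',k*.001/R); shot('scene','s1.png')
E
```

```text
3.35 [-0.22390599 -0.20423921  1.29382581]
[ 0.40593295 -0.37991582  0.23384356]
4.3833 0.018453707100677244 [ 0.26414352 -0.98654138  0.58099426] 0.0
1 4.63 -0.14 [ 0.19 -0.42 -0.45] 0.0
2 4.88 -0.42 [-0.31 -0.29 -0.03] 0.0
3 5.13 -0.17 [-0.4   0.17  0.04] 0.0
4 5.38 0.59 [0.17 0.66 0.25] 0.0
5 5.63 0.21 [-0.16  0.45 -0.61] 0.0
6 5.88 0.2 [0.23 0.06 0.57] 0.0
7 6.13 -1.39 [-0.96 -1.   -0.12] 0.0
8 6.38 -0.6 [-0.04 -0.75 -0.28] 0.0
```

Run:
```python
import cv2
b=cv2.imread('pics/s1.png'); cv2.imwrite('pics/s1c.png',cv2.resize(b[165:285,190:340],None,fx=5,fy=5,interpolation=3))
```

```text
(no output)
```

View pics/s1c.png

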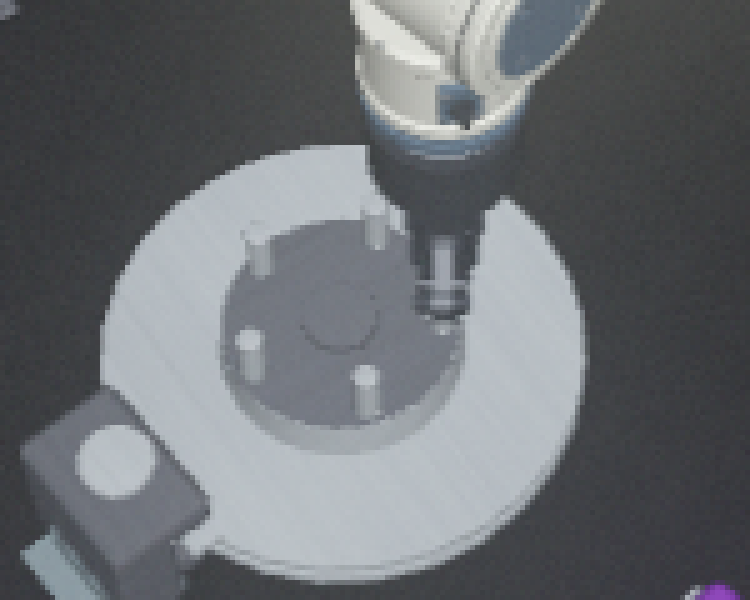

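The stud sits between the fingers and the disc follows: the stud at (250,337) in the crop has moved on by a few mm. I'll continue the slow turn, stopping on force.

```bash
cat > turn.py <<'E'
from h import *
d=float(np.load('d.npy')); log=[]; step=.0025; base=[]
def rd():
    f=[]
    for _ in range(6): f.append(m.get_contact_force()); 
    return np.mean(f,0)
while d<5.3:
    d+=step/R; p,o,t=pose(d); m.servo_line(p,o,.02)
    F=rd(); ft=-F[:2]@t; b=np.median(base[-20:]) if base else .3
    if step>.002:
        if ft-b>1.8:
            m.hold(.05); F=rd(); ft=-F[:2]@t
            if ft-b>1.8: step=.0005
        if step>.002: base.append(ft)
    log.append((round(d,3),round(float(ft),2),round(float(b),2)))
    if ft-b>6.5 or (m.get_time()>44): break
    np.save('d.npy',d)
np.save('d.npy',d); print(m.get_time(),len(log),log[::8],log[-14:],F)
E
timeout 500 python3 turn.py
```

```text
27.0833 75 [(0.194, 0.03, 0.3), (0.565, 0.13, 0.07), (0.935, -0.57, 0.1), (1.306, 0.37, 0.1), (1.676, -0.23, 0.1), (2.046, 0.02, 0.07), (2.417, -0.67, 0.04), (2.787, 0.01, 0.04), (3.157, 0.28, -0.15), (3.528, 1.1, -0.21)] [(3.019, -0.56, -0.02), (3.065, -0.46, -0.07), (3.111, -0.74, -0.1), (3.157, 0.28, -0.15), (3.204, -0.25, -0.12), (3.25, 0.48, -0.12), (3.296, 0.98, -0.12), (3.343, -0.3, -0.07), (3.389, -0.45, -0.07), (3.435, 0.06, -0.12), (3.481, -0.47, -0.08), (3.528, 1.1, -0.21), (3.574, 4.4, -0.21), (3.583, 7.17, -0.21)] [-3.35783433 -6.34665048  2.17592438]
```

Run:
```python
from h import *
d=float(np.load('d.npy')); p,o,t=pose(d)
for _ in range(3): m.hold(.1); print(round(-np.mean([m.get_contact_force()[:2]@t for _ in range(5)]),2))
```

```text
6.49
6.3
7.26
```

Run:
```python
from h import *
d=float(np.load('d.npy')); p,o,t=pose(d)
m.command_gripper(.028,20); m.hold(.4); print(m.get_contact_force())
shot('scene','s2a.png')
m.servo_line([p[0],p[1],.17],o,.1); print(m.get_time(),m.get_contact_force())
m.servo_line([p[0],p[1],.26],o,.3)
m.move_to([*MK,.16],down(.67)); m.command_gripper(.045,20)
c=shot('scene','s2.png'); t=shot('top','t2.png'); print(m.get_time())
a=c['image'][165:285,190:340][:,:,::-1]; b=t['image'][200:245,120:170][:,:,::-1]
A=cv2.resize(a,None,fx=5,fy=5,interpolation=3); cv2.imwrite('pics/s2c.png',A)
```

```text
[-0.44905749 -0.7082048   0.05328343]
28.7583 [ 0.26413961 -0.32848755 -0.19947743]
31.2417
```

View pics/s2.png

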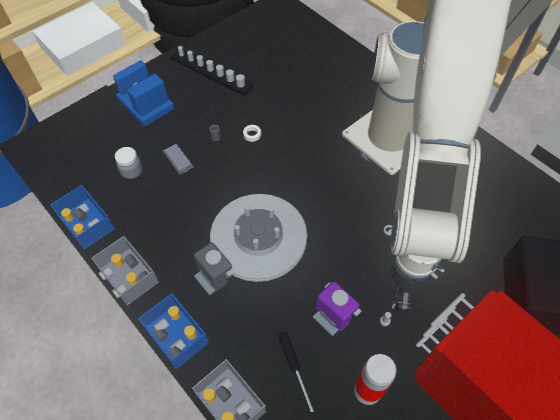

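The disc is released with the studs free. The gripper is above the marker, which is undisturbed at (386,320). Picking it up now.

Run:
```python
from h import *
o=down(.67)
m.servo_line([*MK,.041],o,.1); print(m.get_contact_force())
m.command_gripper(.008,30); print(m.get_width(),m.get_grip_force(),m.get_contact_force())
m.servo_line([*MK,.24],o,.2); print(m.get_width(),m.get_grip_force(),m.get_time())
c=shot('scene','s3.png')
A=c['image'][200:350,300:500][:,:,::-1]; cv2.imwrite('pics/s3c.png',cv2.resize(A,None,fx=4,fy=4,interpolation=3))
```

```text
[-0.77856903  0.58313583 -0.64450421]
0.013212588064557324 29.25870269536972 [-0.16695125 -1.54706892  5.34984264]
0.012905798644888848 29.23427939414978 34.1167
```

View pics/s3c.png

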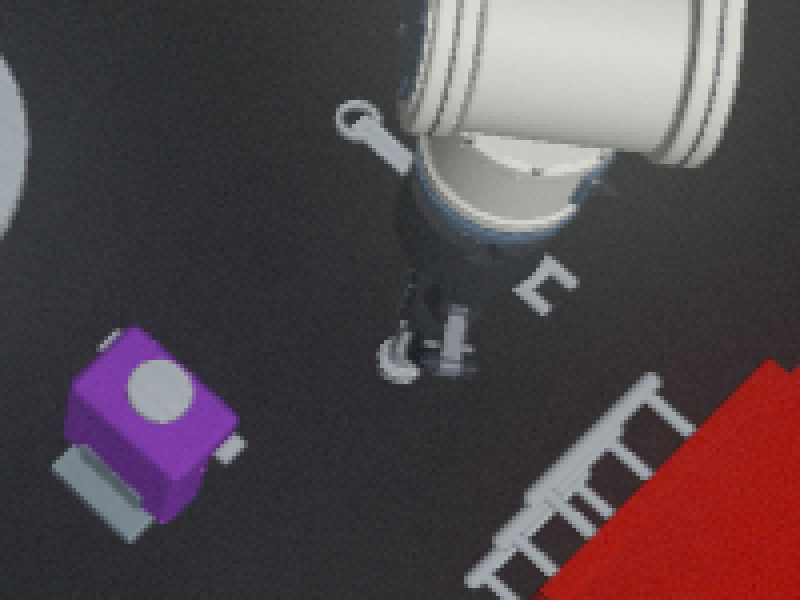

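Run:
```python
from h import *
c=dict(np.load('pics/s3.png.npz')); P=m.get_position(); print(P,m.get_ee_rot(),m.get_contact_force())
for z in(.199,.209,.249): 
    u,v=w2px(c,[*MK,z]); print(z,(u-300)*4,(v-200)*4)
print(px2w(c,300+398/4,200+362/4,.209), [((w2px(c,[*(MK+k*np.array([.62,-.784])),.237])-np.array([300,200]))*4).round() for k in (-.011,.011)])
t=m.camera('top');cv2.imwrite('pics/t3.png',t['image'][:,:,::-1])
u,v=w2px(t,[*MK,.2]);u=int(u);v=int(v);print(u,v)
a=t['image'][v-30:v+30,u-40:u+40][:,:,::-1]
z=c['image'][270:305,380:430][:,:,::-1]
cv2.imwrite('pics/z3.png',np.vstack([cv2.resize(z,(720,504),interpolation=3)]))
```

```text
[0.46279589 0.40639903 0.23840702] [-1.36710497 -2.82730731  0.00393515] [ 0.94460327 -0.12523406 -1.0840372 ]
0.199 398.32174182967765 364.85327152804666
0.209 401.82629323472656 357.7241457919058
0.249 416.37547927179116 328.12749714029474
[0.4670132  0.40729656 0.209     ] [array([432., 340.]), array([392., 334.])]
118 219
```

View pics/z3.png

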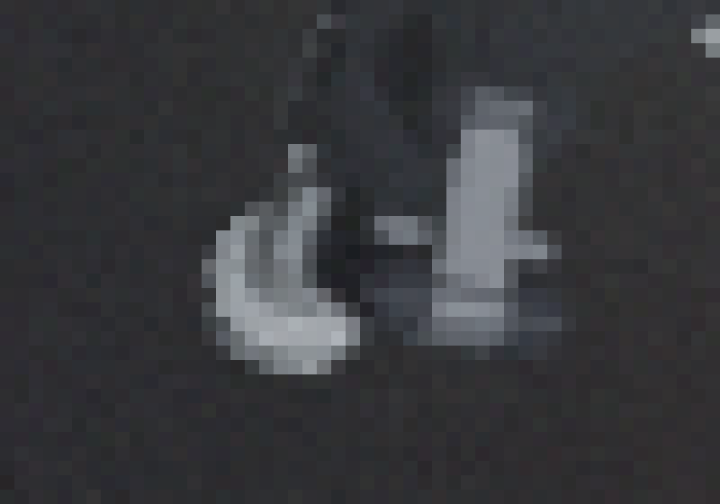

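The foot appears at (398,362) in the crop against an expected (400,361), so the marker is held centred and upright. I'll carry it over the ring and check its position there.

Run:
```python
from h import *
o=down(np.pi/2+CA); T=C+.09*np.array([np.cos(CA),np.sin(CA)])
m.move_to([*T,.24],o); m.servo_line([*T,.135],o,.12); m.hold(.3)
print(m.get_position(),T,m.get_width(),m.get_grip_force(),m.get_contact_force(),m.get_time())
c=shot('scene','s4.png'); zb=.135-.041
for z in(zb,zb+.01): print((np.array(w2px(c,[*T,z]))-[180,185])*5)
cv2.imwrite('pics/s4c.png',cv2.resize(c['image'][185:300,180:320][:,:,::-1],None,fx=5,fy=5,interpolation=3))
```

```text
[0.6507495  0.02253631 0.13557501] [0.65047188 0.02255023] 0.013326325120506733 29.230031669139862 [-0.99823388  0.89000807 -0.29804417] 37.1167
[253.0106486  316.34902602]
[251.42239936 307.25264674]
```

View pics/s4c.png

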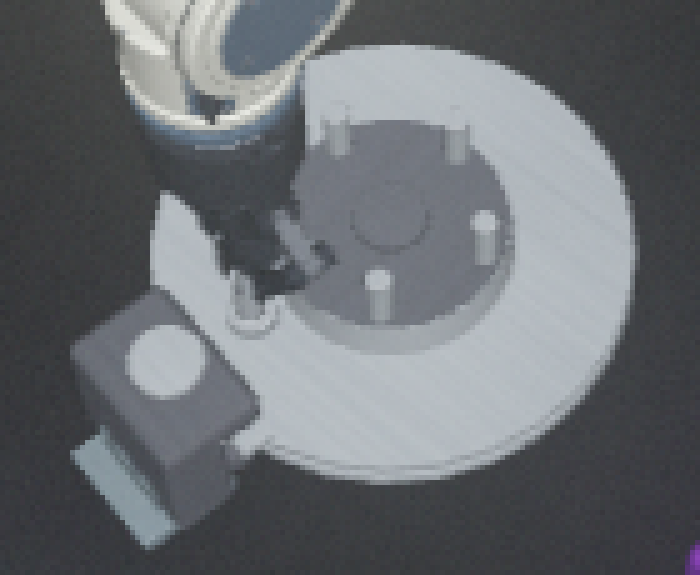

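The foot shows at (252,315) as predicted, upright and over the bare strip, with the studs clear. Lowering with a force guard.

Run:
```python
from h import *
o=down(np.pi/2+CA); T=C+.09*np.array([np.cos(CA),np.sin(CA)])
rd=lambda:np.mean([m.get_contact_force() for _ in range(6)],0)
m.servo_line([*T,.110],o,.06); m.hold(.2); f0=rd()[2]; z=.110
while z>.0985:
    z-=.001; m.servo_line([*T,z],o,.02); f=rd()[2]-f0; print(round(z,4),round(f,2),end='; ')
    if f>2: m.hold(.05); f=rd()[2]-f0
    if f>2: break
print(rd(),m.get_position(),m.get_time())
```

```text
0.109 0.54; 0.108 0.3; 0.107 0.61; 0.106 0.58; 0.105 5.42; [-0.52474781  0.0381146   4.77604998] [0.65087957 0.02250042 0.10556134] 39.2333
```

Run:
```python
from h import *
o=down(np.pi/2+CA); T=C+.09*np.array([np.cos(CA),np.sin(CA)])
m.servo_line([*T,.1054],o,.02)
m.command_gripper(.036,20); m.hold(.4); print(m.get_contact_force(),m.get_width())
m.servo_line([*T,.18],o,.08); m.servo_line([*T,.26],o,.2); m.move_to([.35,.3,.3],o); m.hold(.3)
c=shot('scene','s5.png'); print(m.get_time(),m.get_contact_force())
for z in(.064,.074,.114): print((np.array(w2px(c,[*T,z]))-[180,185])*5)
cv2.imwrite('pics/s5c.png',cv2.resize(c['image'][185:300,180:320][:,:,::-1],None,fx=5,fy=5,interpolation=3))
```

```text
[ 0.54613142 -0.32325829  1.2805675 ] 0.03579826294852559
43.7333 [-0.23983902 -0.30276429 -0.37402308]
[257.65690132 342.95950763]
[256.12752891 334.20033357]
[249.81376734 298.03952911]
```

View pics/s5c.png

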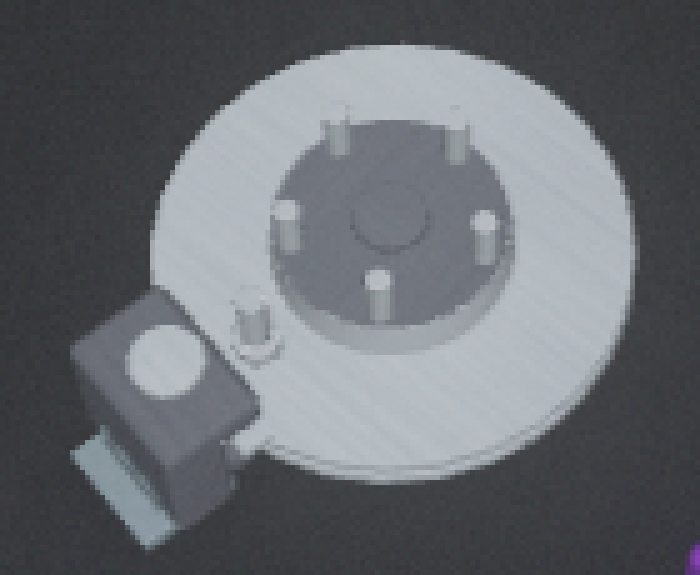

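The marker stands upright at about (257,340), matching the prediction. The studs at (378,280) and (484,219) haven't moved since before placing. Handing in.

```bash
python3 -c "
from rig import manip as m
print(m.sign_off())"
```

```text
the job is handed in; nothing more can be done
None
```

I turned the disc to first rub, stopping at about a 6.7 N rise and letting go, then stood the marker upright on the ring about 90 mm out on the caliper's centre line; the studs had not moved in the last picture, and the job was handed in at about 44 s, with no verdict returned.

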